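# Set up the village in the play tray

## Robot

A 7-joint arm with a two-finger parallel gripper is mounted at the origin on the work surface. World frame = base frame: x ahead of the robot, y to its left, z up, the work surface at z = 0. Lengths are in m, angles in rad, forces in N, time in s.
With the tool pointing down it reaches from about 0.425 to 0.95 m from the base axis. Payload 4.7 kg.
Tool frame: the origin (TCP) lies midway between the tips of the shut fingers; the grasp point (between the pads) lies 19 mm behind it (r.grasp_offset is the distance from the TCP to the grasp point, in m); z points along the fingers, x is the direction in which the jaws open and shut, and the axes are right-handed (so a half turn about z gives the same grasp; the last joint's range is limited). The gripper opens to 87 mm and grips with 3 to 60 N. Pads are 19 mm wide; open, the fingers measure 117 mm over their backs; the gripper's body (75 mm by 190 mm) begins 51 mm behind the grasp point.
Start: joints at [1.115, 0.469, -0.049, 1.532, 0.024, 1.141, -0.082], TCP at [0.279, -0.614, 0.223] pointing down, gripper open.
Joint ranges: [-2.59, 2.59], [-0.33, 1.99], [-1.39, 1.29], [0.1, 2.45], [-1.04, 4.18], [0.21, 1.99], [-2.66, 2.66]. Speed limits (rad/s): [2.57, 2.57, 3.14, 3.14, 3.14, 3.14, 3.14].

## Interface

Orientations are given as [roll, pitch, yaw] about the fixed x, y, z axes, in that order (R = Rz(yaw) Ry(pitch) Rx(roll)).
In Python, from workcell import r gives the robot as it stands.
- The arm moves only by the tool jog_arm, never from a script. Its argument "deltas" is one flat list of numbers, 6 for each row, row after row: the shift along the tool's x, y, z in m, then the turn, a rotation vector about the tool's x, y, z in rad. A call has 1 to 8 rows; each row is the pose to reach, as a shift and turn from the pose commanded when the call began, along the tool's axes at that moment; what a row does not reach only later rows make up. A row lasts 1/10 s, in which the tool goes at most 50 mm and 8.59 degrees, less where a joint would pass 70% of its speed; a pose out of reach is approached as far as the arm can. A call with a gripper value outside its range is refused whole. "hand" is the finger opening in m, from 0 to 0.087, set as the call begins (left out, the last holds). The fingers move at their own pace and stop on an object; "squeeze" is the grip in N (left out, the last holds). Time passes only in rows, so rows that repeat a pose let the fingers close. It gives the time, the measured TCP pose, the force and the opening at its end, in the units of the state.
- r.get_obs(): the state, without advancing time (a new reading comes with each control period).
- r.capture(name): name is "scene" or "top" or "wrist"; returns (picture, depth): 384x512x3 uint8, red, green, blue; 384x512 float32, m along the optical axis (not along the pixel's ray), 0 where there is no reading.
- r.camera_info(name): a dict with "fx", "fy", "cx", "cy" (pixels), "D" ([k1, k2, p1, p2, k3] as OpenCV has them; the pictures are not rectified), "R" (3x3) and "t" (3): a world point X has camera coordinates R X + t; the wrist camera has in their place "T_tool_cam" (4x4, takes a point from camera to tool coordinates, whose origin is the TCP and whose axes are the tool frame's). Camera axes: x right, y down, z forward; pixel columns grow to the right and rows downward; lengths in m; the calibration is good to about 2 mm. A picture is of the moment at which its call begins: read the wrist's pose just before it. camera_info takes no time and is no camera call.
- r.finish_job(): hands the job in, once; it reports no verdict.
The state is a dict: "time_s": time; "qpos": joint angles; "joint_velocities": joint speeds; "joint_efforts": joint torques, N m; "eef_pos": TCP position; "tcp_rot": TCP orientation; "force": force on the tool from outside, world axes, zero at the start; "moment": the same for the moment, N m; "opening": finger opening in m.
Only numpy, scipy, OpenCV 4.12 (cv2) and the standard library are available. Lean on these libraries where they do the work, as an engineer would, in place of code of your own. Each camera call takes 0.05 s, during which the arm holds its last target.

## Task

Set up the toy village in the white play tray for the next session: put the roof squarely on the house with its ridge running left to right, parallel to the house's door side; stand the tall tree straight behind the house and the short tree straight behind the well, each with a gap of about 4 cm; and stand the gate midway between the house and the well, in line with them, so that one walks through it from the tray's front to its back. The robot's side of the tray is the front. Everything ends upright and let go; leave the house, the well, the tape roll, the jar and the toy car where they are.

Things in the scene. Friction and masses are not known exactly. Their poses are not given: they have to be found in the camera images.
- tray: shallow white open play tray, fixed to the bench (it does not slide), 270 x 320 mm outside, rim 14 mm high, walls and floor 5 mm thick. Origin under its centre, on the bench; x points to its back (the long side away from the robot), y to its left, z up. Its inner floor is 5 mm above its origin. It may be on the left or the right of the bench, turned by up to 0.1 rad
- house: plain light wooden house block without a roof, flat on top, 54 mm deep (x), 50 mm wide (y), 55 mm high, with dark windows all round and a dark door on its front (-x) face only, about 0.25 kg, standing loose in the tray squarely to it. Origin at the centre of its underside; x points to its back, like the tray's. It stands in the front half of the tray, to the left or to the right
- well: plain light wooden ring, the village well, 54 mm outside diameter, 36 mm hole, 36 mm high, about 0.2 kg, standing loose in the tray beside the house, 180 to 200 mm from it centre to centre. Origin at the centre of its underside; its x points to the tray's back
- roof: loose wooden gable roof in fine steps, flat underneath, 62 mm across the eaves (x), 48 mm along the ridge (y), 32 mm high, narrowing from 62 mm to 16 mm at the ridge. Its two gable ends (+y and -y) are flat, upright and 48 mm apart: grip there. Origin at the centre of its underside. About 0.06 kg. At the start it lies ridge up on the grey felt mat (3 mm thick) beside the tray
- gate: loose light wooden archway, 60 mm wide (y), 22 mm thick (x), 52 mm high; two posts 38 mm high with a 14 mm high lintel across the top, 28 mm clear between the posts. One walks through it along x. Origin at the centre of its underside. About 0.06 kg. At the start it stands on the mat; grip the lintel across its thickness (along x)
- tall_tree: loose wooden toy tree, 92 mm high: round foot 40 mm in diameter and 8 mm high, thin trunk, darker straight crown 32 mm in diameter from 33 to 82 mm height. Origin at the centre of its underside, z up; yaw does not matter. About 0.05 kg. At the start it stands on the mat
- short_tree: loose wooden toy tree of the same kind, 60 mm high: foot 40 mm in diameter and 8 mm high, crown 32 mm in diameter from 25 to 50 mm height. Origin at the centre of its underside, z up; yaw does not matter. About 0.05 kg. At the start it stands on the mat
- tape: bystander: plain grey roll of tape lying flat on the mat, 60 mm in diameter with a 44 mm hole, 24 mm high. Origin at the centre of its underside
- jar: bystander: small glass jar with a black cap standing on the mat, 42 mm in diameter, 48 mm high. Origin at the centre of its underside
- car: bystander: wooden toy car on the mat, 62 mm long (x), 32 mm wide over the wheels, 34 mm high. Origin at the centre of its underside

How it is judged:
At the end, for the whole second after the job is handed in: Roof on the house within 10 mm and 0.2 rad; each tree on the tray floor 87 mm (within 15) behind its landmark, centre to centre, and within 14 mm sideways; gate under 111 mm from both landmarks, within 18 mm of their line, square within 0.2 rad; all six upright (0.1 rad) and at rest (horizontal distance between roof and house below 0.01 m and z of roof in the frame of house between 0.049 and 0.061 m and angle between the y axis of roof and the y axis of house, either way round below 0.2 rad and x of tall_tree in the frame of house between 0.072 and 0.102 m and y of tall_tree in the frame of house between -0.014 and 0.014 m and z of tall_tree in the frame of house between -0.006 and 0.006 m and x of short_tree in the frame of well between 0.072 and 0.102 m and y of short_tree in the frame of well between -0.014 and 0.014 m and z of short_tree in the frame of well between -0.006 and 0.006 m and horizontal distance between gate and house below 0.111 m and horizontal distance between gate and well below 0.111 m and x of gate in the frame of house between -0.018 and 0.018 m and z of gate in the frame of tray between -0.001 and 0.011 m and angle between the x axis of gate and the x axis of tray, either way round below 0.2 rad and angle between each of roof, gate, tall_tree, short_tree, house, well's own z axis and vertical below 0.1 rad and linear speed of each of roof, gate, tall_tree, short_tree, house, well below 0.02 m/s); the robot touches nothing.
It fails at once if the house is pushed more than 15 mm from where it stood (distance of house from where it was at the start of the episode above 0.015 m).
It fails at once if the well is pushed more than 15 mm from where it stood (distance of well from where it was at the start of the episode above 0.015 m).
It fails at once if the tape roll is pushed more than 25 mm from where it lay (distance of tape from where it was at the start of the episode above 0.025 m).
It fails at once if the jar is pushed more than 25 mm from where it lay (distance of jar from where it was at the start of the episode above 0.025 m).
It fails at once if the toy car is pushed more than 25 mm from where it lay (distance of car from where it was at the start of the episode above 0.025 m).
It also fails if it takes over 128 s, if anything falls off the work surface, if the arm or the gripper's body presses on something with over 40 N, if the wrist force passes 120 N, or if a joint passes its speed limit or range.

## Working session

There is one attempt and no reset: what is moved stays moved. The work goes in short steps, Python scripts to look and compute and a tool call to move; the robot and the scene stay as the last step left them, time stands still between calls to the robot, and variables do not carry over. Pictures are saved under pics/ and viewed, and the job is handed in when it is done.

Besides the shell and the picture viewer there is one more tool, called after "Request:" as name(argument=value, ...), one argument or row to a line, values as JSON. jog_arm: Moves the arm, as the interface text tells. Its arguments: {"type":"object","properties":{"deltas":{"type":"array"},"hand":{"type":"number"},"squeeze":{"type":"number"}},"required":["deltas"]}

```bash
ls; mkdir -p pics; python3 - <<'E'
from workcell import r
import cv2,numpy as np
o=r.get_obs();print(o)
for n in ['scene','top','wrist']:
    i,d=r.capture(n);cv2.imwrite(f'pics/{n}0.png',i[:,:,::-1]);np.savez(f'{n}0.npz',i=i,d=d)
    print(n,r.camera_info(n))
E
```

```text
pics
{'time_s': 0.0, 'qpos': array([ 1.11508915,  0.46943204, -0.04858883,  1.5337223 ,  0.02408467,
        1.14099584, -0.08229144]), 'joint_velocities': array([-0.00117816, -0.00059276,  0.00059683, -0.00089263, -0.00021382,
        0.00059618, -0.00062422]), 'joint_efforts': array([-4.52622226e-04, -5.07979274e+01, -8.08930909e-02, -2.36161369e+01,
       -6.14577346e-02,  3.79573612e-02,  1.82136505e-04]), 'eef_pos': array([ 0.27918144, -0.61388238,  0.22149374]), 'tcp_rot': array([ 3.14153016e+00,  1.97153920e-03, -1.14396025e+00]), 'force': array([ 0.45616275,  0.91866816, -0.44737893]), 'moment': array([ 0.00939226,  0.03177109, -0.01607273]), 'opening': 0.08712859020039727}
scene {'fx': 361.5714573356694, 'fy': 361.5714573356694, 'cx': 260.50703891524046, 'cy': 190.5029420295398, 'D': array([-0.06481281,  0.        ,  0.        ,  0.        ,  0.        ]), 'R': array([[ 0.78231776,  0.62285805,  0.00517451],
       [ 0.45801216, -0.56959934, -0.68248183],
       [-0.4221419 ,  0.53628765, -0.73088424]]), 't': array([-0.40817861, -0.22359264,  1.02989607])}
top {'fx': 423.44
[... 249 characters left out ...]
6539e-01, -5.02657545e-04, -8.89435757e-02],
       [ 8.89413700e-02,  3.40072173e-03, -9.96031058e-01]]), 't': array([0.01305619, 0.54035201, 0.90737575])}
wrist {'fx': 320.9220168677353, 'fy': 320.9220168677353, 'cx': 257.43182759477855, 'cy': 191.52406624646062, 'D': array([-0.00125432,  0.        ,  0.        ,  0.        ,  0.        ]), 'T_tool_cam': array([[ 9.99999837e-01,  4.41216325e-04, -3.61696728e-04,
         5.10272694e-04],
       [-3.31431366e-04,  9.65288670e-01,  2.61185133e-01,
        -7.17146136e-02],
       [ 4.64380898e-04, -2.61184971e-01,  9.65288659e-01,
        -1.62063567e-01],
       [ 0.00000000e+00,  0.00000000e+00,  0.00000000e+00,
         1.00000000e+00]])}
```

View pics/scene0.png

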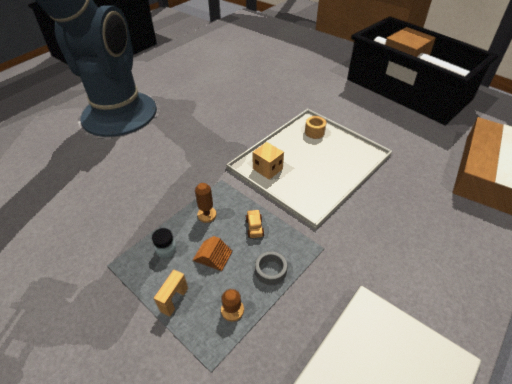

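View pics/top0.png

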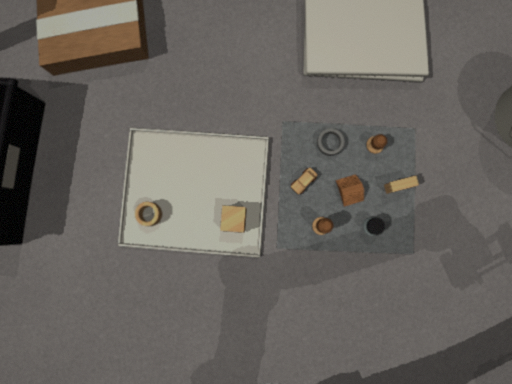

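View pics/wrist0.png

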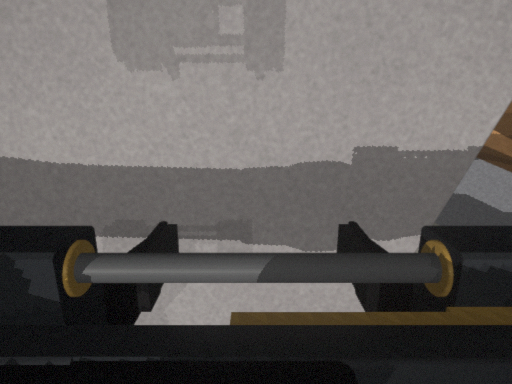

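The top view shows the tray on the left, with the house at (233,219) and the well at (148,214). On the mat are the tape (332,141), short tree (377,143), car (304,181), roof (350,190), gate (403,184), tall tree (322,226) and jar (375,226). Next I'll measure them.

```bash
cat > h.py <<'E'
import numpy as np,cv2
from scipy.spatial.transform import Rotation as Ro
def K(c): return np.array([[c['fx'],0,c['cx']],[0,c['fy'],c['cy']],[0,0,1.]])
def pts(c,d,R=None,t=None):
    h,w=d.shape;v,u=np.mgrid[:h,:w]
    p=cv2.undistortPoints(np.stack([u,v],-1).reshape(-1,1,2).astype(np.float64),K(c),c['D']).reshape(h,w,2)
    P=np.dstack([p,np.ones((h,w))])*d[...,None]
    R=c['R'] if R is None else R; t=c['t'] if t is None else t
    return (P-t)@R   # R^T(P-t)
def wristRt(c,o):
    T=np.eye(4);T[:3,:3]=Ro.from_euler('xyz',o['tcp_rot']).as_matrix();T[:3,3]=o['eef_pos']
    T=T@c['T_tool_cam'];Ti=np.linalg.inv(T);return Ti[:3,:3],Ti[:3,3]
def ray(c,uv,z,R=None,t=None):
    R=c['R'] if R is None else R; t=c['t'] if t is None else t
    p=cv2.undistortPoints(np.array(uv,float).reshape(-1,1,2),K(c),c['D']).reshape(-1,2)
    D=np.c_[p,np.ones(len(p))]@R; C=-R.T@t
    return C+D*((z-C[2])/D[:,2])[:,None]
E
python3 - <<'E'
from h import *
from workcell import r
c=r.camera_info('top');f=np.load('top0.npz');i,d=f['i'],f['d']
P=pts(c,d)
for n,uv in dict(house=(233,219),well=(140,214),floor=(190,180),mat=(400,240),matc=(350,220),tape=(322,141),stree=(378,142),car=(304,181),roof=(350,190),gate=(403,184),ttree=(322,226),jar=(375,226)).items():
    print(n,P[uv[1],uv[0]].round(4))
z=P[...,2]
im=cv2.resize(i[110:265,110:430],None,fx=2.5,fy=2.5,interpolation=cv2.INTER_CUBIC)
cv2.imwrite('pics/topcrop.png',im[:,:,::-1])
zz=np.clip((z[110:265,110:430]+.005)/.1,0,1)*255
cv2.imwrite('pics/z.png',cv2.resize(zz.astype('uint8'),None,fx=2.5,fy=2.5,interpolation=0))
E
```

```text
house [0.479  0.0797 0.058 ]
well [0.4902 0.2896 0.0225]
floor [0.5679 0.1817 0.0062]
mat [ 4.324e-01 -2.932e-01 -1.000e-04]
matc [ 0.4779 -0.1784  0.0042]
tape [ 0.6577 -0.1175  0.004 ]
stree [ 0.6443 -0.2313  0.0604]
car [ 0.5625 -0.0729  0.0332]
roof [ 0.5428 -0.1735  0.0341]
gate [ 0.5541 -0.2858  0.0532]
ttree [ 0.464  -0.1035  0.0926]
jar [ 0.464  -0.2228  0.0517]
```

View pics/topcrop.png

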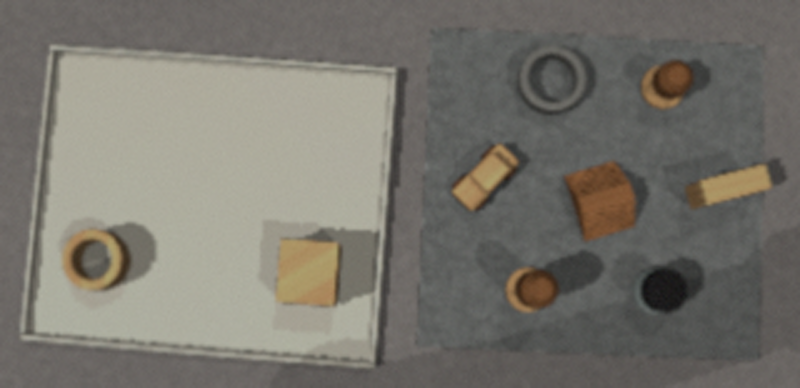

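View pics/z.png

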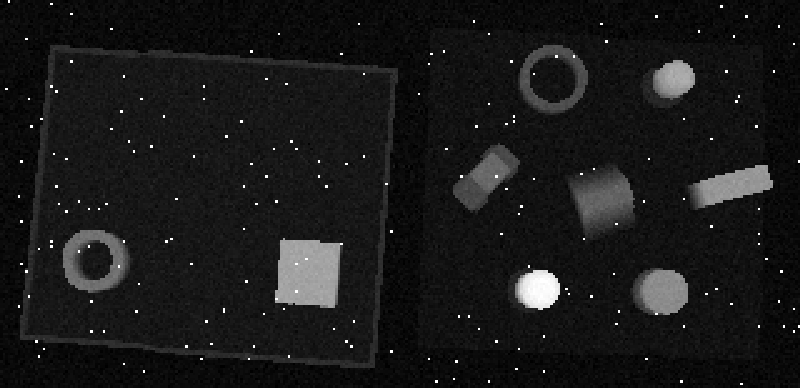

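```bash
cat > meas.py <<'E'
from h import *
def blob(P,cx,cy,rad,z0,z1,hs=0.0022):
    m=(np.hypot(P[...,0]-cx,P[...,1]-cy)<rad)&(P[...,2]>z0)&(P[...,2]<z1)
    m=cv2.morphologyEx(m.astype('uint8'),cv2.MORPH_OPEN,np.ones((2,2),'uint8'))
    n,l,s,_=cv2.connectedComponentsWithStats(m,connectivity=8)
    k=1+np.argmax(s[1:,4]); q=P[l==k]
    return q
def rect(q):
    (a,b),(w,h),an=cv2.minAreaRect((q[:,:2]*1000).astype(np.float32))
    return (round(a/1000,4),round(b/1000,4)),(round(w,1),round(h,1)),round(an,1),len(q)
def circ(q):
    (a,b),rr=cv2.minEnclosingCircle((q[:,:2]*1000).astype(np.float32)); return (round(a/1000,4),round(b/1000,4)),round(rr,1),q[:,:2].mean(0).round(4),q[:,2].mean().round(4)
E
python3 - <<'E'
from meas import *
from workcell import r
c=r.camera_info('top');d=np.load('top0.npz')['d'];P=pts(c,d)
print('tray',rect(blob(P,.53,.18,.3,.010,.018)))
print('house',rect(blob(P,.479,.08,.06,.05,.062)))
print('well',circ(blob(P,.49,.276,.06,.030,.042)))
print('gate',rect(blob(P,.554,-.286,.06,.048,.06)))
q=blob(P,.54,-.173,.06,.006,.045);print('roof',rect(q));
q2=q[q[:,2]>.031];print('ridge',rect(q2),q2[:,:2].mean(0))
m=q2[:,:2]-q2[:,:2].mean(0);w,v=np.linalg.eigh(m.T@m);print(np.degrees(np.arctan2(v[1,1],v[0,1])))
print('tt',circ(blob(P,.464,-.1035,.05,.084,.1)),circ(blob(P,.464,-.1035,.05,.07,.1)))
print('st',circ(blob(P,.644,-.231,.05,.045,.07)))
print('tape',circ(blob(P,.65,-.14,.06,.02,.03)));print('jar',circ(blob(P,.464,-.2228,.05,.045,.06)));print('car',rect(blob(P,.5625,-.0729,.06,.01,.045)))
# scene view cross-check
c=r.camera_info('scene');d=np.load('scene0.npz')['d'];P=pts(c,d)
print('scene')
print('house',rect(blob(P,.479,.08,.06,.05,.062)))
print('well',circ(blob(P,.49,.276,.06,.030,.042)))
print('gate',rect(blob(P,.554,-.286,.06,.048,.06)))
print('tt',circ(blob(P,.464,-.1035,.05,.084,.1)))
print('st',circ(blob(P,.644,-.231,.05,.052,.07)))
E
```

```text
tray ((0.4157, 0.2731), (94.5, 6.1), 86.3, 94)
house ((0.4766, 0.059), (97.9, 55.3), 89.4, 591)
well ((0.4709, 0.1534), 143.8, array([0.4881, 0.2673]), np.float64(0.0419))
gate ((0.5563, -0.3007), (22.0, 83.4), 14.0, 287)
roof ((0.5191, -0.0959), (57.9, 238.5), 16.5, 560)
ridge ((0.511, -0.0927), (22.5, 230.9), 21.9, 170) [ 0.54482855 -0.17657098]
111.9390609586086
tt ((0.4622, -0.0661), 76.5, array([ 0.463 , -0.1141]), np.float64(0.0871)) ((0.4633, -0.0662), 76.6, array([ 0.4635, -0.1137]), np.float64(0.0848))
st ((0.6526, -0.2482), 25.3, array([ 0.6468, -0.2401]), np.float64(0.0519))
tape ((0.565, -0.0782), 139.2, array([ 0.6511, -0.1361]), np.float64(0.0281))
jar ((0.4607, -0.234), 26.3, array([ 0.4615, -0.2283]), np.float64(0.0453))
car ((0.5276, -0.0397), (31.3, 169.7), 44.8, 367)
scene
house ((0.6375, -0.1549), (68.8, 692.7), 33.3, 425)
well ((0.4949, 0.2843), 42.8, array([0.4961, 0.267 ]), np.float64(0.0344))
gate ((0.5549, -0.2799), (21.6, 81.9), 14.3, 498)
tt ((0.4442, -0.0857), 51.3, array([ 0.4708, -0.1162]), np.float64(0.0874))
st ((0.6476, -0.2313), 24.8, array([ 0.6541, -0.2422]), np.float64(0.058))
```

```bash
python3 - <<'E'
s=open('meas.py').read()
s=s.replace("    q=P[l==k]","    q=P[l==k]").replace("def blob(P,","def blob0(P,")
s=s.split('def rect')
s='''from h import *
def med(d): return cv2.medianBlur(d.astype(np.float32),3)
def blob(P,cx,cy,rad,z0,z1):
    m=((np.hypot(P[...,0]-cx,P[...,1]-cy)<rad)&(P[...,2]>z0)&(P[...,2]<z1)).astype('uint8')
    n,l,s,_=cv2.connectedComponentsWithStats(m,connectivity=4)
    k=1+np.argmax(s[1:,4]); return P[l==k]
def rect'''+s[1]
open('meas.py','w').write(s)
E
cat > m1.py <<'E'
from meas import *
from workcell import r
for n in ['top','scene']:
    c=r.camera_info(n);d=np.load(n+'0.npz')['d'];P=pts(c,med(d));print(n)
    print('tray',rect(blob(P,.53,.18,.3,.010,.018)))
    print('house',rect(blob(P,.479,.08,.05,.05,.062)))
    print('well',circ(blob(P,.49,.276,.045,.030,.042)))
    print('gate',rect(blob(P,.554,-.286,.05,.048,.06)))
    q=blob(P,.54,-.173,.05,.009,.045);print('roof',rect(q));
    q2=q[q[:,2]>.031];print('ridge',rect(q2),q2[:,:2].mean(0))
    print('tt',circ(blob(P,.464,-.1135,.04,.084,.1)))
    print('st',circ(blob(P,.644,-.231,.04,.052,.07)))
    print('tape',circ(blob(P,.65,-.14,.05,.02,.03)));print('jar',circ(blob(P,.464,-.2228,.04,.045,.06)));print('car',rect(blob(P,.5625,-.0729,.05,.01,.045)))
E
python3 m1.py
```

```text
top
tray ((0.4967, 0.3212), (231.8, 100.9), 25.7, 318)
house ((0.4801, 0.0809), (50.0, 54.1), 85.8, 606)
well ((0.4909, 0.271), 27.6, array([0.4906, 0.2702]), np.float64(0.0383))
gate ((0.5561, -0.289), (22.3, 62.1), 14.9, 284)
roof ((0.5456, -0.1781), (55.3, 47.8), 17.9, 528)
ridge ((0.5454, -0.178), (18.7, 47.2), 18.2, 170) [ 0.54524985 -0.17795143]
tt ((0.4656, -0.1123), 15.3, array([ 0.4652, -0.1115]), np.float64(0.0902))
st ((0.65, -0.2381), 15.8, array([ 0.649 , -0.2368]), np.float64(0.0581))
tape ((0.6542, -0.1347), 30.2, array([ 0.6544, -0.1342]), np.float64(0.0248))
jar ((0.4634, -0.2259), 19.6, array([ 0.4637, -0.2251]), np.float64(0.0495))
car ((0.5657, -0.0734), (31.6, 61.8), 44.9, 370)
scene
tray ((0.5427, 0.1741), (325.5, 272.3), 85.9, 945)
house ((0.4802, 0.079), (51.1, 54.8), 84.8, 428)
well ((0.4907, 0.2695), 27.5, array([0.4928, 0.2664]), np.float64(0.0379))
gate ((0.556, -0.2899), (23.4, 61.3), 14.6, 498)
roof ((0.5451, -0.1805), (56.4, 50.0), 16.3, 728)
ridge ((0.5461, -0.1799), (21.2, 48.9), 15.6, 229) [ 0.54638327 -0.180642  ]
tt ((0.466, -0.1147), 15.4, array([ 0.4695, -0.1176]), np.float64(0.0908))
st ((0.6498, -0.24), 15.7, array([ 0.652 , -0.2425]), np.float64(0.0592))
tape ((0.6541, -0.1365), 30.3, array([ 0.6552, -0.1381]), np.float64(0.0252))
jar ((0.4653, -0.2276), 19.5, array([ 0.4666, -0.2292]), np.float64(0.0498))
car ((0.5661, -0.0758), (32.0, 61.9), 46.2, 395)
```

```bash
cat > go.py <<'E'
import sys
from h import *
from workcell import r
def go(x,y,z,yawdeg):
    o=r.get_obs();R=Ro.from_euler('xyz',o['tcp_rot']);T=Ro.from_euler('xyz',[np.pi,0,np.radians(yawdeg)])
    d=R.inv().apply(np.array([x,y,z])-o['eef_pos']);w=(R.inv()*T).as_rotvec()
    print('t',round(o['time_s'],1),'pos',o['eef_pos'].round(4),'rpy',np.degrees(o['tcp_rot']).round(1),'open',round(o['opening'],4),'F',o['force'].round(1))
    print('delta',d.round(4),'rot',w.round(4))
if __name__=='__main__': go(*map(float,sys.argv[1:5]))
E
python3 go.py .466 -.1135 .2 -94
```

```text
t 0.1 pos [ 0.2792 -0.614   0.2217] rpy [ 1.80e+02  1.00e-01 -6.55e+01] open 0.0871 F [-0.6 -0.4 -1.2]
delta [-0.3783 -0.3772  0.0223] rot [0.0005 0.0015 0.4966]
```

Request:
jog_arm(
  deltas=[-0.03,-0.03,0,0,0,0.05,-0.07,-0.07,0.005,0,0,0.12,-0.12,-0.12,0.01,0,0,0.2,-0.17,-0.17,0.012,0,0,0.28,-0.22,-0.22,0.014,0,0,0.35,-0.27,-0.27,0.018,0,0,0.42,-0.31,-0.31,0.02,0,0,0.48,-0.34,-0.34,0.022,0,0,0.497],
  hand=0.07,
  squeeze=10,
)

```text
time_s: 0.95
eef_pos: [0.4172, -0.2455, 0.2044]
tcp_rot: [-3.141, -0.0, -1.643]
force: [1.4, -0.5, 0.2]
opening: 0.0698
```

```bash
python3 go.py .466 -.1135 .15 -94
```

```text
t 0.9 pos [ 0.4172 -0.2455  0.2044] rpy [-180.    -0.   -94.1] open 0.0698 F [ 1.4 -0.5  0.2]
delta [-0.1352 -0.0392  0.0544] rot [-0.0003 -0.0003 -0.002 ]
```

Request:
jog_arm(
  deltas=[0,0,0,0,0,0,0,0,0,0,0,0,0,0,0,0,0,0],
)

```text
time_s: 1.25
eef_pos: [0.4165, -0.2487, 0.2044]
tcp_rot: [3.141, -0.001, -1.643]
force: [-0.0, -0.1, 0.0]
opening: 0.0703
```

```bash
python3 go.py .466 -.1135 .15 -94
```

```text
t 1.2 pos [ 0.4165 -0.2487  0.2044] rpy [180.   -0.  -94.1] open 0.0703 F [-0.  -0.1  0. ]
delta [-0.1384 -0.0397  0.0543] rot [ 0.0002 -0.0006 -0.0021]
```

Request:
jog_arm(
  deltas=[-0.03,-0.009,0.012,0,0,0,-0.065,-0.019,0.026,0,0,0,-0.1,-0.029,0.04,0,0,0,-0.125,-0.036,0.05,0,0,0,-0.1385,-0.0397,0.054,0,0,-0.002,-0.1385,-0.0397,0.054,0,0,-0.002,-0.1385,-0.0397,0.054,0,0,-0.002],
)

```text
time_s: 1.95
eef_pos: [0.4661, -0.114, 0.1504]
tcp_rot: [3.141, -0.001, -1.642]
force: [0.8, 0.1, 0.9]
opening: 0.0697
```

```bash
python3 go.py .466 -.1135 .044 -94; python3 - <<'E'
from workcell import r
import cv2
i,d=r.capture('wrist');cv2.imwrite('pics/w1.png',i[:,:,::-1])
E
```

```text
t 1.9 pos [ 0.4661 -0.114   0.1504] rpy [180.   -0.  -94.1] open 0.0697 F [0.8 0.1 0.9]
delta [-6.000e-04  1.000e-04  1.064e-01] rot [ 0.0002 -0.0007 -0.0009]
```

View pics/w1.png

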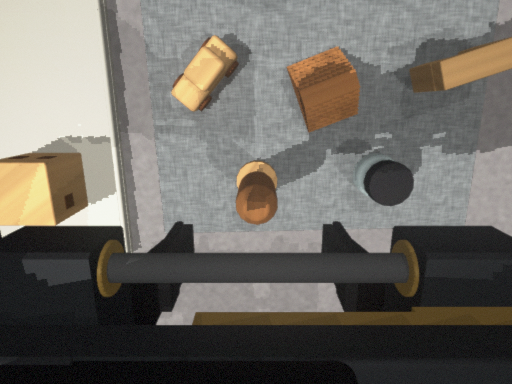

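The tree at (257,195) is centred between the fingers at columns 178 and 338, so I'll go down and grip it.

Request:
jog_arm(
  deltas=[-0.0005,0,0.03,0,0,0,-0.0005,0,0.06,0,0,0,-0.0005,0,0.085,0,0,0,-0.0005,0,0.1,0,0,0,-0.0005,0,0.106,0,0,0,-0.0005,0,0.106,0,0,0],
)

```text
time_s: 2.6
eef_pos: [0.466, -0.1129, 0.0441]
tcp_rot: [3.141, -0.0, -1.641]
force: [0.5, -0.3, 0.8]
opening: 0.0696
```

Request:
jog_arm(
  deltas=[0,0,0,0,0,0,0,0,0,0,0,0,0,0,0,0,0,0,0,0,0,0,0,0,0,0,0,0,0,0,0,0,0,0,0,0],
  hand=0.02,
)

```text
time_s: 3.2
eef_pos: [0.4665, -0.1116, 0.0445]
tcp_rot: [-3.141, -0.0, -1.639]
force: [0.4, 0.5, -1.5]
opening: 0.0313
```

```bash
python3 go.py .466 -.1135 .2 -94;python3 - <<'E'
from workcell import r
import cv2
i,d=r.capture('wrist');cv2.imwrite('pics/w2.png',i[:,:,::-1])
E
```

```text
t 3.2 pos [ 0.4665 -0.1116  0.0445] rpy [-180.    -0.   -93.9] open 0.0313 F [ 0.4  0.5 -1.5]
delta [ 0.0019  0.0003 -0.1555] rot [-0.0003 -0.0001  0.0018]
```

View pics/w2.png

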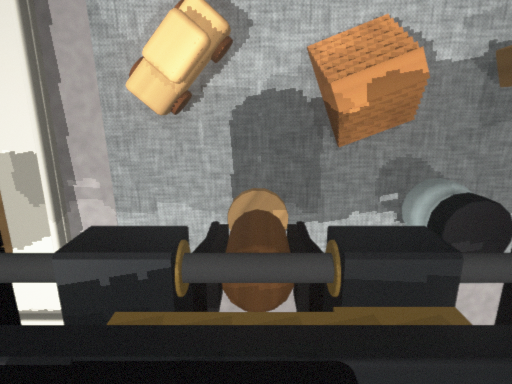

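Request:
jog_arm(
  deltas=[0,0,-0.015,0,0,0,0,0,-0.04,0,0,0,0,0,-0.075,0,0,0,0,0,-0.1,0,0,0,0,0,-0.11,0,0,0,0,0,-0.11,0,0,0,0,0,-0.11,0,0,0],
)

```text
time_s: 3.95
eef_pos: [0.4655, -0.1115, 0.1533]
tcp_rot: [3.14, 0.0, -1.639]
force: [-0.3, -0.3, -1.3]
opening: 0.0314
```

```bash
python3 go.py .5668 .0738 .15 -94.1
```

```text
t 4.0 pos [ 0.4655 -0.1115  0.1533] rpy [179.9   0.  -93.9] open 0.0314 F [-0.3 -0.3 -1.3]
delta [-0.1918 -0.0885  0.0031] rot [0.002  0.0001 0.0034]
```

Request:
jog_arm(
  deltas=[-0.015,-0.007,0,0,0,0,-0.045,-0.021,0,0,0,0,-0.08,-0.037,0,0,0,0,-0.115,-0.053,0,0,0,0,-0.15,-0.069,0,0,0,0,-0.178,-0.082,0.002,0,0,0.003,-0.192,-0.0885,0.003,0.002,0,0.003,-0.192,-0.0885,0.003,0.002,0,0.003],
)

```text
time_s: 4.75
eef_pos: [0.5672, 0.0759, 0.1496]
tcp_rot: [3.141, 0.0, -1.638]
force: [-0.4, -0.0, -1.1]
opening: 0.0312
```

Request:
jog_arm(
  deltas=[0,0,0,0,0,0,0,0,0,0,0,0],
)

```text
time_s: 4.95
eef_pos: [0.5669, 0.0715, 0.1509]
tcp_rot: [-3.141, -0.002, -1.645]
force: [0.6, -1.0, -0.5]
opening: 0.0316
```

```bash
python3 go.py .5668 .0738 .0475 -94.1
```

```text
t 5.0 pos [0.5669 0.0715 0.1509] rpy [-1.80e+02 -1.00e-01 -9.42e+01] open 0.0316 F [ 0.6 -1.  -0.5]
delta [-0.0025  0.0004  0.1034] rot [-0.0008 -0.0017 -0.0024]
```

Request:
jog_arm(
  deltas=[0,0,0.015,0,0,0,-0.001,0,0.04,0,0,0,-0.001,0,0.065,0,0,0,-0.001,0,0.08,0,0,0,-0.001,0,0.09,0,0,0,-0.001,0,0.095,0,0,0,-0.001,0,0.095,0,0,0,-0.001,0,0.095,0,0,0],
)

```text
time_s: 5.75
eef_pos: [0.5687, 0.075, 0.0572]
tcp_rot: [-3.138, 0.0, -1.642]
force: [0.7, 0.8, -0.6]
opening: 0.0317
```

```bash
python3 go.py .5668 .0738 .0465 -94.1
```

```text
t 5.8 pos [0.5687 0.075  0.0572] rpy [-179.8    0.   -94.1] open 0.0317 F [ 0.7  0.8 -0.6]
delta [0.0013 0.0018 0.0107] rot [-0.0036  0.0003  0.0003]
```

Request:
jog_arm(
  deltas=[0,0.001,0.004,-0.002,0,0,0,0.001,0.007,-0.002,0,0,0,0.001,0.009,-0.002,0,0,0,0.001,0.009,-0.002,0,0,0,0.001,0.009,-0.002,0,0],
)

```text
time_s: 6.25
eef_pos: [0.567, 0.075, 0.0473]
tcp_rot: [-3.142, -0.0, -1.642]
force: [-0.4, -0.7, 0.5]
opening: 0.0313
```

```bash
python3 go.py .5668 .0738 .0465 -94.1
```

```text
t 6.2 pos [0.567  0.075  0.0473] rpy [-180.    -0.   -94.1] open 0.0313 F [-0.4 -0.7  0.5]
delta [0.0012 0.0001 0.0008] rot [-0.     -0.      0.0004]
```

Request:
jog_arm(
  deltas=[0.001,0,0.0005,0,0,0,0.001,0,0.001,0,0,0,0.001,0,0.001,0,0,0],
)

```text
time_s: 6.55
eef_pos: [0.5671, 0.0738, 0.0465]
tcp_rot: [-3.141, -0.0, -1.642]
force: [-0.5, -0.0, 0.1]
opening: 0.0316
```

Request:
jog_arm(
  deltas=[0,0,0,0,0,0,0,0,0,0,0,0,0,0,0,0,0,0,0,0,0,0,0,0,0,0,0,0,0,0],
  hand=0.06,
)

```text
time_s: 7.05
eef_pos: [0.567, 0.074, 0.0464]
tcp_rot: [-3.141, 0.0, -1.642]
force: [-1.8, 0.8, -0.2]
opening: 0.0579
```

Request:
jog_arm(
  deltas=[0,0,-0.015,0,0,0,0,0,-0.045,0,0,0,0,0,-0.085,0,0,0,0,0,-0.12,0,0,0,0,0,-0.14,0,0,0,0,0,-0.14,0,0,0],
)

```text
time_s: 7.65
eef_pos: [0.5693, 0.0746, 0.1911]
tcp_rot: [-3.133, 0.002, -1.642]
force: [-0.2, -0.1, -0.8]
opening: 0.06
```

```bash
python3 go.py .5455 -.179 .15 -73; python3 - <<'E'
from workcell import r
import cv2
i,d=r.capture('wrist');cv2.imwrite('pics/w3.png',i[:,:,::-1])
E
```

```text
t 7.7 pos [0.5693 0.0746 0.1911] rpy [-1.795e+02  1.000e-01 -9.410e+01] open 0.06 F [-0.2 -0.1 -0.8]
delta [0.2547 0.006  0.0406] rot [-8.600e-03  2.000e-04 -3.679e-01]
```

View pics/w3.png

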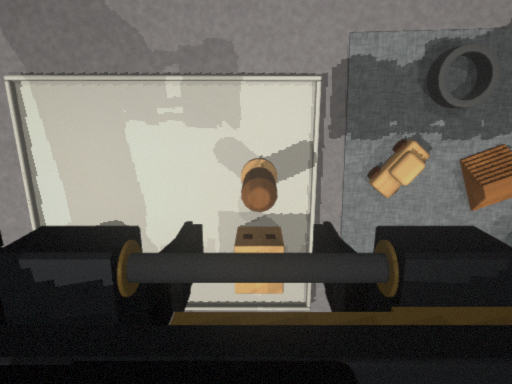

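The tall tree stands at (260,190), straight behind the house. Next is the roof.

Request:
jog_arm(
  deltas=[0.03,0,0,0,0,-0.05,0.075,0.002,0.005,-0.004,0,-0.12,0.12,0.003,0.01,-0.008,0,-0.2,0.165,0.004,0.02,-0.008,0,-0.28,0.21,0.005,0.03,-0.008,0,-0.34,0.24,0.006,0.038,-0.008,0,-0.37,0.2547,0.006,0.04,-0.008,0,-0.374,0.2547,0.006,0.04,-0.008,0,-0.374],
  hand=0.07,
)

```text
time_s: 8.5
eef_pos: [0.5417, -0.1815, 0.1452]
tcp_rot: [3.132, 0.002, -1.272]
force: [0.1, -0.0, 0.7]
opening: 0.07
```

Request:
jog_arm(
  deltas=[0,0,0,0,0,0,0,0,0,0,0,0,0,0,0,0,0,0],
)

```text
time_s: 8.8
eef_pos: [0.5435, -0.1775, 0.1469]
tcp_rot: [3.135, 0.002, -1.265]
force: [-0.3, 0.5, -0.2]
opening: 0.0698
```

```bash
python3 go.py .5455 -.179 .0075 -72.5; python3 - <<'E'
from workcell import r
import cv2
i,d=r.capture('wrist');cv2.imwrite('pics/w4.png',i[:,:,::-1])
E
```

```text
t 8.8 pos [ 0.5435 -0.1775  0.1469] rpy [ 1.796e+02  1.000e-01 -7.250e+01] open 0.0698 F [-0.3  0.5 -0.2]
delta [ 0.0023 -0.0024  0.1393] rot [0.0069 0.0016 0.0007]
```

View pics/w4.png

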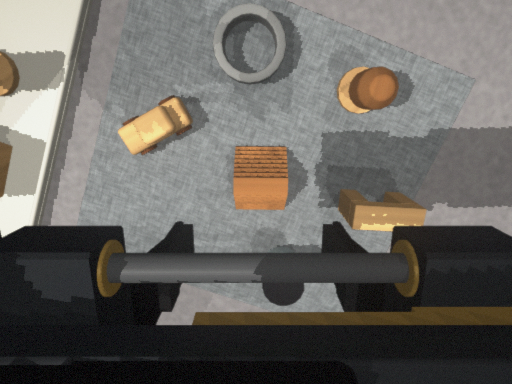

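The roof spans columns 234 to 288, square to the jaws and centred, so I'll descend.

Request:
jog_arm(
  deltas=[0.002,-0.002,0.03,0.007,0,0,0.002,-0.002,0.065,0.007,0,0,0.002,-0.002,0.095,0.007,0,0,0.002,-0.002,0.115,0.007,0,0,0.002,-0.002,0.127,0.007,0,0,0.002,-0.002,0.132,0.007,0,0,0.002,-0.002,0.132,0.007,0,0,0.002,-0.002,0.132,0.007,0,0],
)

```text
time_s: 9.65
eef_pos: [0.5453, -0.1812, 0.0154]
tcp_rot: [-3.141, 0.0, -1.268]
force: [0.8, -0.3, -0.4]
opening: 0.0699
```

```bash
python3 go.py .5455 -.179 .0075 -72.5
```

```text
t 9.7 pos [ 0.5453 -0.1812  0.0154] rpy [-179.9    0.   -72.6] open 0.0699 F [ 0.8 -0.3 -0.4]
delta [-0.002  -0.0008  0.0079] rot [-0.001   0.0003 -0.0024]
```

Request:
jog_arm(
  deltas=[-0.001,-0.0005,0.005,0,0,0,-0.001,-0.0005,0.008,0,0,0,-0.001,-0.0005,0.008,0,0,0],
)

```text
time_s: 9.95
eef_pos: [0.5443, -0.1799, 0.0062]
tcp_rot: [3.14, 0.002, -1.268]
force: [-1.0, -0.0, 0.2]
opening: 0.0699
```

Request:
jog_arm(
  deltas=[0,0,0,0,0,0,0,0,0,0,0,0,0,0,0,0,0,0,0,0,0,0,0,0,0,0,0,0,0,0],
  hand=0.035,
)

```text
time_s: 10.45
eef_pos: [0.5445, -0.18, 0.0064]
tcp_rot: [3.141, 0.001, -1.268]
force: [-0.2, 0.1, 0.6]
opening: 0.0482
```

```bash
python3 go.py .5455 -.179 .0075 -72.5; python3 - <<'E'
from workcell import r
import cv2
i,d=r.capture('wrist');cv2.imwrite('pics/w5.png',i[:,:,::-1])
E
```

```text
t 10.4 pos [ 0.5445 -0.18    0.0064] rpy [ 1.80e+02  1.00e-01 -7.27e+01] open 0.0482 F [-0.2  0.1  0.6]
delta [-0.0007 -0.0012 -0.0011] rot [ 0.0007  0.0014 -0.0026]
```

View pics/w5.png

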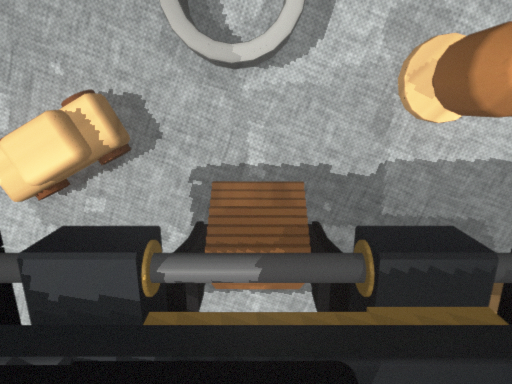

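Request:
jog_arm(
  deltas=[0,0,-0.015,0,0,0,0,0,-0.045,0,0,0,0,0,-0.085,0,0,0,0,0,-0.115,0,0,0,0,0,-0.13,0,0,0,0,0,-0.13,0,0,0,0,0,-0.13,0,0,0],
)

```text
time_s: 11.2
eef_pos: [0.5443, -0.1801, 0.1366]
tcp_rot: [3.141, 0.001, -1.268]
force: [-1.2, -0.2, -1.8]
opening: 0.0481
```

```bash
python3 go.py .479 .08 .13 -94.2
```

```text
t 11.2 pos [ 0.5443 -0.1801  0.1366] rpy [ 1.80e+02  1.00e-01 -7.27e+01] open 0.0481 F [-1.2 -0.2 -1.8]
delta [-0.2677 -0.0153  0.0069] rot [0.001  0.001  0.3761]
```

Request:
jog_arm(
  deltas=[-0.015,0,0,0,0,0.02,-0.045,-0.002,0,0,0,0.06,-0.085,-0.004,0,0,0,0.12,-0.125,-0.007,0,0,0,0.18,-0.165,-0.009,0,0,0,0.24,-0.205,-0.011,0,0,0,0.3,-0.24,-0.013,0.003,0,0,0.35,-0.26,-0.015,0.005,0.001,0.001,0.37],
)

```text
time_s: 12.0
eef_pos: [0.4792, 0.0754, 0.1304]
tcp_rot: [3.138, 0.0, -1.635]
force: [0.5, -0.5, -0.3]
opening: 0.0479
```

Request:
jog_arm(
  deltas=[0,0,0,0,0,0,0,0,0,0,0,0,0,0,0,0,0,0],
)

```text
time_s: 12.3
eef_pos: [0.4814, 0.0709, 0.1312]
tcp_rot: [3.14, -0.001, -1.64]
force: [0.2, -0.4, -1.0]
opening: 0.0482
```

```bash
python3 go.py .479 .08 .1 -94.2
```

```text
t 12.3 pos [0.4814 0.0709 0.1312] rpy [179.9  -0.  -94. ] open 0.0482 F [ 0.2 -0.4 -1. ]
delta [-0.009   0.003   0.0312] rot [ 0.0011 -0.0007  0.0041]
```

Request:
jog_arm(
  deltas=[-0.004,0.002,0.01,0,0,0.004,-0.009,0.003,0.02,0,0,0.004,-0.009,0.003,0.03,0,0,0.004,-0.009,0.003,0.03,0,0,0.004,-0.009,0.003,0.03,0,0,0.004],
)

```text
time_s: 12.8
eef_pos: [0.4788, 0.0816, 0.1012]
tcp_rot: [3.14, -0.0, -1.642]
force: [-0.2, -1.0, -0.4]
opening: 0.0477
```

```bash
python3 go.py .479 .08 .0645 -94.2; python3 - <<'E'
from meas import *
from workcell import r
import time
for k in range(3):
    pass
i,d=r.capture('wrist');cv2.imwrite('pics/w6.png',i[:,:,::-1])
i,d=r.capture('scene');cv2.imwrite('pics/s6.png',cv2.resize(i[100:260,180:400,::-1],None,fx=3,fy=3))
E
python3 go.py .479 .08 .0645 -94.2
```

```text
t 12.8 pos [0.4788 0.0816 0.1012] rpy [179.9  -0.  -94.1] open 0.0477 F [-0.2 -1.  -0.4]
delta [ 0.0015 -0.0004  0.0367] rot [ 0.0011 -0.      0.0021]
t 12.9 pos [0.4793 0.0817 0.1019] rpy [-180.     0.   -94.1] open 0.0478 F [ 0.1  0.1 -0.3]
delta [0.0017 0.0002 0.0374] rot [-0.0003  0.0003  0.0019]
```

View pics/w6.png

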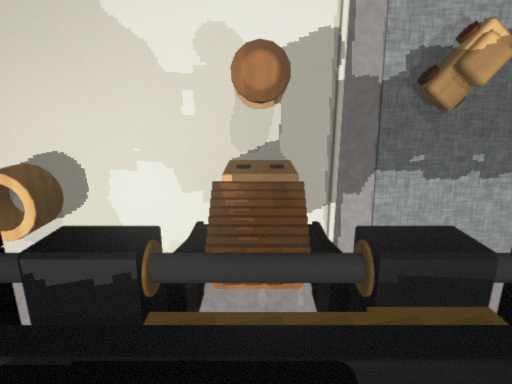

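View pics/s6.png

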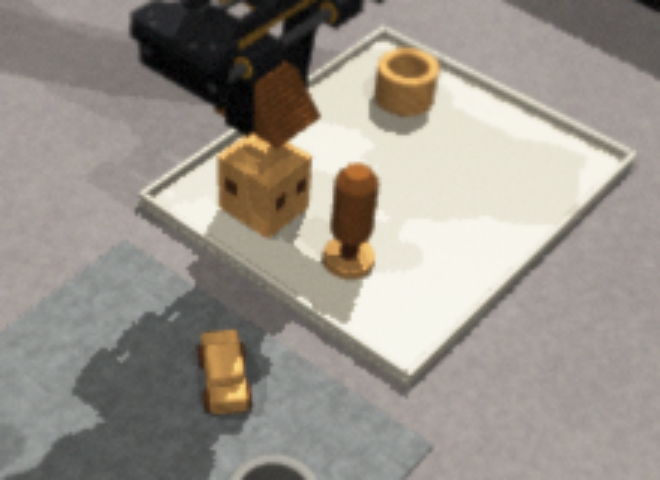

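Request:
jog_arm(
  deltas=[0.001,0,0.01,0,0,0.002,0.002,0,0.02,0,0,0.002,0.002,0,0.027,0,0,0.002,0.002,0,0.031,0,0,0.002,0.002,0,0.031,0,0,0.002,0.002,0,0.031,0,0,0.002],
)

```text
time_s: 13.5
eef_pos: [0.479, 0.0798, 0.0707]
tcp_rot: [3.141, 0.0, -1.644]
force: [-0.5, -1.3, -0.4]
opening: 0.0477
```

```bash
python3 go.py .479 .08 .0635 -94.2
```

```text
t 13.5 pos [0.479  0.0798 0.0707] rpy [180.    0.  -94.2] open 0.0477 F [-0.5 -1.3 -0.4]
delta [-0.0002 -0.      0.0072] rot [0.0001 0.0003 0.0002]
```

Request:
jog_arm(
  deltas=[0,0,0.003,0,0,0,0,0,0.005,0,0,0,0,0,0.006,0,0,0,0,0,0.007,0,0,0,0,0,0.007,0,0,0],
)

```text
time_s: 14.0
eef_pos: [0.4788, 0.0797, 0.0637]
tcp_rot: [3.141, 0.0, -1.644]
force: [-0.7, -0.3, -0.4]
opening: 0.0481
```

```bash
python3 go.py .479 .08 .0635 -94.2
```

```text
t 14.0 pos [0.4788 0.0797 0.0637] rpy [180.    0.  -94.2] open 0.0481 F [-0.7 -0.3 -0.4]
delta [-0.0003 -0.0001  0.0002] rot [0.0002 0.0002 0.0001]
```

Another 0.5 mm down, then release with a small opening.

Request:
jog_arm(
  deltas=[0,0,0.0005,0,0,0,0,0,0.0005,0,0,0],
)

```text
time_s: 14.2
eef_pos: [0.479, 0.0797, 0.0634]
tcp_rot: [-3.142, 0.0, -1.644]
force: [-2.0, -0.3, 1.8]
opening: 0.0482
```

Request:
jog_arm(
  deltas=[0,0,0,0,0,0,0,0,0,0,0,0,0,0,0,0,0,0,0,0,0,0,0,0],
  hand=0.065,
)

```text
time_s: 14.6
eef_pos: [0.4789, 0.0797, 0.0632]
tcp_rot: [-3.142, 0.0, -1.644]
force: [0.2, 0.4, 0.6]
opening: 0.0642
```

Request:
jog_arm(
  deltas=[0,0,-0.01,0,0,0,0,0,-0.03,0,0,0,0,0,-0.065,0,0,0,0,0,-0.1,0,0,0,0,0,-0.12,0,0,0,0,0,-0.12,0,0,0,0,0,-0.12,0,0,0],
)

```text
time_s: 15.3
eef_pos: [0.4788, 0.0796, 0.1837]
tcp_rot: [-3.141, 0.0, -1.644]
force: [-0.9, -0.4, 0.1]
opening: 0.0653
```

```bash
python3 go.py .556 -.2895 .15 14.8; python3 - <<'E'
from meas import *
from workcell import r
i,d=r.capture('wrist');cv2.imwrite('pics/w7.png',i[:,:,::-1])
E
```

```text
t 15.3 pos [0.4788 0.0796 0.1837] rpy [-180.     0.   -94.2] open 0.0653 F [-0.9 -0.4  0.1]
delta [ 0.3625 -0.104   0.0337] rot [-7.0000e-04 -6.0000e-04 -1.9023e+00]
```

View pics/w7.png

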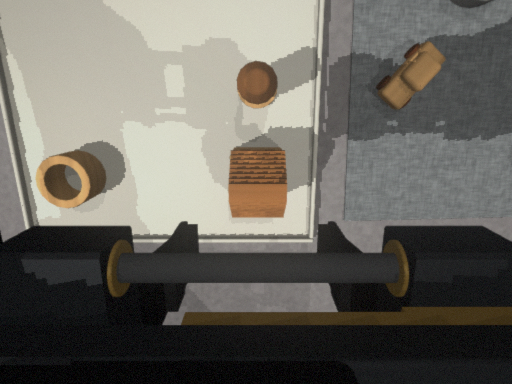

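The roof sits square on the house at (258,180). Next is the short tree, since the yaw is already right for it.

```bash
python3 go.py .65 -.239 .15 -94.2
```

```text
t 15.3 pos [0.4782 0.0795 0.1828] rpy [179.9  -0.  -94.2] open 0.0651 F [-0.9  0.3 -0.5]
delta [ 0.305  -0.1946  0.0326] rot [ 0.0011 -0.0002  0.0001]
```

Request:
jog_arm(
  deltas=[0.03,-0.02,0,0,0,0,0.07,-0.045,0,0,0,0,0.11,-0.07,0,0,0,0,0.15,-0.096,0.005,0,0,0,0.19,-0.12,0.01,0,0,0,0.23,-0.147,0.02,0,0,0,0.265,-0.17,0.03,0,0,0,0.29,-0.185,0.032,0,0,0],
)

```text
time_s: 16.15
eef_pos: [0.6411, -0.2262, 0.1473]
tcp_rot: [3.136, 0.0, -1.647]
force: [-1.0, -0.5, -0.4]
opening: 0.0649
```

Request:
jog_arm(
  deltas=[0.01,-0.006,0,0,0,0,0.015,-0.0095,0,0,0,0,0.015,-0.0095,0,0,0,0,0.015,-0.0095,0,0,0,0],
)

```text
time_s: 16.55
eef_pos: [0.6504, -0.2364, 0.1513]
tcp_rot: [3.141, 0.001, -1.642]
force: [0.1, 0.3, 0.1]
opening: 0.0651
```

```bash
python3 go.py .65 -.239 .022 -94.2; python3 - <<'E'
from meas import *
from workcell import r
i,d=r.capture('wrist');cv2.imwrite('pics/w8.png',i[:,:,::-1])
E
```

```text
t 16.6 pos [ 0.6504 -0.2364  0.1513] rpy [ 1.80e+02  1.00e-01 -9.41e+01] open 0.0651 F [0.1 0.3 0.1]
delta [0.0028 0.0002 0.1293] rot [0.0004 0.0015 0.0026]
```

View pics/w8.png

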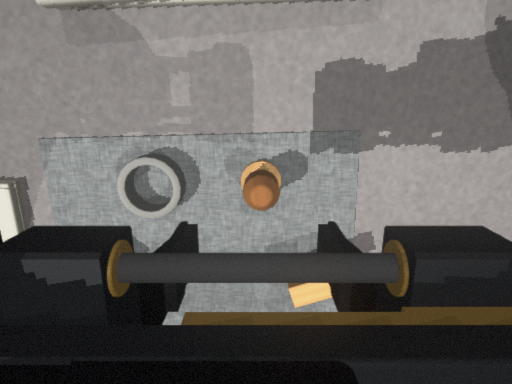

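Request:
jog_arm(
  deltas=[0.001,0,0.03,0,0,0,0.0025,0,0.065,0,0,0,0.0025,0,0.095,0,0,0,0.0025,0,0.115,0,0,0,0.0025,0,0.125,0,0,0,0.0025,0,0.129,0,0,0,0.0025,0,0.129,0,0,0],
)

```text
time_s: 17.3
eef_pos: [0.6508, -0.2407, 0.0228]
tcp_rot: [-3.141, 0.0, -1.643]
force: [-0.4, -0.2, -0.6]
opening: 0.0648
```

Request:
jog_arm(
  deltas=[0,0,0,0,0,0,0,0,0,0,0,0,0,0,0,0,0,0,0,0,0,0,0,0,0,0,0,0,0,0,0,0,0,0,0,0],
  hand=0.02,
)

```text
time_s: 17.9
eef_pos: [0.6505, -0.241, 0.0224]
tcp_rot: [-3.141, 0.0, -1.644]
force: [-0.3, 0.9, 1.0]
opening: 0.0315
```

```bash
python3 go.py .65 -.239 .022 -94.2
```

```text
t 17.9 pos [ 0.6505 -0.241   0.0224] rpy [-180.     0.   -94.2] open 0.0315 F [-0.3  0.9  1. ]
delta [-0.002   0.0007  0.0004] rot [-0.0002  0.0004  0.0001]
```

Request:
jog_arm(
  deltas=[0,0,-0.015,0,0,0,0,0,-0.045,0,0,0,0,0,-0.085,0,0,0,0,0,-0.12,0,0,0,0,0,-0.14,0,0,0,0,0,-0.145,0,0,0,0,0,-0.145,0,0,0],
)

```text
time_s: 18.6
eef_pos: [0.6505, -0.2414, 0.1682]
tcp_rot: [-3.14, -0.0, -1.644]
force: [-0.2, 0.4, -1.0]
opening: 0.031
```

```bash
python3 go.py .5775 .264 .165 -94.2
```

```text
t 18.6 pos [ 0.6505 -0.2414  0.1682] rpy [-179.9   -0.   -94.2] open 0.031 F [-0.2  0.4 -1. ]
delta [-0.4987  0.1099  0.0029] rot [-0.0014 -0.0003 -0.    ]
```

Request:
jog_arm(
  deltas=[-0.02,0.004,0,0,0,0,-0.06,0.013,0,0,0,0,-0.1,0.022,0,0,0,0,-0.14,0.031,0,0,0,0,-0.18,0.04,0,0,0,0,-0.22,0.048,0,0,0,0,-0.26,0.057,0,0,0,0,-0.3,0.066,0,0,0,0],
)

```text
time_s: 19.4
eef_pos: [0.604, 0.066, 0.1654]
tcp_rot: [3.138, 0.0, -1.642]
force: [0.9, -0.4, 0.2]
opening: 0.0311
```

Request:
jog_arm(
  deltas=[-0.04,0.009,0,0,0,0,-0.08,0.018,0,0,0,0,-0.12,0.027,0,0,0,0,-0.155,0.034,0,0,0,0,-0.18,0.04,0,0,0,0,-0.195,0.043,0,0,0,0,-0.195,0.043,0,0,0,0,-0.195,0.043,0,0,0,0],
)

```text
time_s: 20.2
eef_pos: [0.5775, 0.2592, 0.1664]
tcp_rot: [3.14, -0.002, -1.645]
force: [0.5, -0.6, -0.9]
opening: 0.0308
```

```bash
python3 go.py .5775 .264 .04 -94.2
```

```text
t 20.2 pos [0.5775 0.2592 0.1664] rpy [ 1.799e+02 -1.000e-01 -9.420e+01] open 0.0308 F [ 0.5 -0.6 -0.9]
delta [-0.005   0.0002  0.1264] rot [ 0.0012 -0.0017 -0.0005]
```

Request:
jog_arm(
  deltas=[-0.002,0,0.02,0,0,0,-0.004,0,0.055,0,0,0,-0.004,0,0.09,0,0,0,-0.004,0,0.11,0,0,0,-0.004,0,0.123,0,0,0,-0.004,0,0.128,0,0,0,-0.004,0,0.128,0,0,0,-0.004,0,0.128,0,0,0],
)

```text
time_s: 21.0
eef_pos: [0.5792, 0.2645, 0.0405]
tcp_rot: [-3.14, 0.001, -1.645]
force: [-0.2, -0.0, -0.5]
opening: 0.0309
```

```bash
python3 go.py .5775 .264 .0245 -94.2
```

```text
t 21.0 pos [0.5792 0.2645 0.0405] rpy [-1.799e+02  1.000e-01 -9.420e+01] open 0.0309 F [-0.2 -0.  -0.5]
delta [0.0007 0.0016 0.016 ] rot [-0.0019  0.0013 -0.0005]
```

Request:
jog_arm(
  deltas=[0,0.001,0.006,0,0,0,0,0.001,0.012,0,0,0,0,0.001,0.015,0,0,0,0,0.001,0.015,0,0,0,0,0.001,0.015,0,0,0],
)

```text
time_s: 21.5
eef_pos: [0.5771, 0.2646, 0.0242]
tcp_rot: [3.142, 0.0, -1.644]
force: [0.0, -0.2, -1.1]
opening: 0.0313
```

```bash
python3 go.py .5775 .264 .0245 -94.2
```

```text
t 21.5 pos [0.5771 0.2646 0.0242] rpy [180.    0.  -94.2] open 0.0313 F [ 0.  -0.2 -1.1]
delta [ 0.0006 -0.0004 -0.0003] rot [0.     0.0003 0.0003]
```

Request:
jog_arm(
  deltas=[0,0,0,0,0,0,0,0,0,0,0,0,0,0,0,0,0,0,0,0,0,0,0,0,0,0,0,0,0,0],
  hand=0.06,
)

```text
time_s: 22.0
eef_pos: [0.5772, 0.2645, 0.0243]
tcp_rot: [3.142, 0.0, -1.644]
force: [0.0, 0.4, -0.2]
opening: 0.058
```

Request:
jog_arm(
  deltas=[0,0,-0.015,0,0,0,0,0,-0.045,0,0,0,0,0,-0.085,0,0,0,0,0,-0.12,0,0,0,0,0,-0.145,0,0,0,0,0,-0.15,0,0,0,0,0,-0.15,0,0,0],
)

```text
time_s: 22.7
eef_pos: [0.5776, 0.2647, 0.1758]
tcp_rot: [-3.139, 0.001, -1.644]
force: [-0.2, -0.1, -0.0]
opening: 0.0603
```

```bash
python3 go.py .556 -.2895 .175 14.8; python3 - <<'E'
from meas import *
from workcell import r
i,d=r.capture('wrist');cv2.imwrite('pics/w9.png',i[:,:,::-1])
E
```

```text
t 22.7 pos [0.5776 0.2647 0.1758] rpy [-1.799e+02  1.000e-01 -9.420e+01] open 0.0603 F [-0.2 -0.1 -0. ]
delta [ 5.543e-01 -1.910e-02  1.000e-04] rot [-2.8000e-03 -1.1000e-03 -1.9024e+00]
```

View pics/w9.png

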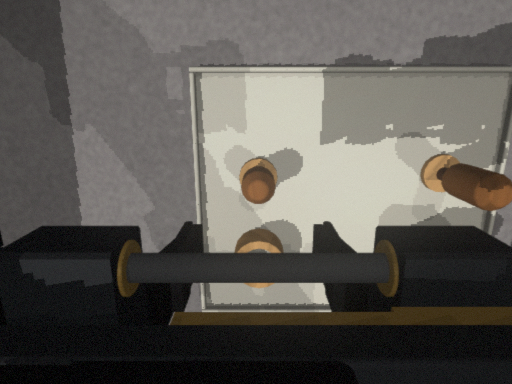

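The short tree stands at (259,180), in line with the well. The gate comes next.

Request:
jog_arm(
  deltas=[0.03,0,0,0,0,-0.1,0.07,-0.002,0,0,0,-0.24,0.11,-0.004,0,0,0,-0.38,0.15,-0.005,0,0,0,-0.52,0.19,-0.006,0,0,0,-0.66,0.23,-0.008,0,0,0,-0.8,0.27,-0.009,0,0,0,-0.94,0.31,-0.011,0,0,0,-1.08],
)

```text
time_s: 23.55
eef_pos: [0.5639, -0.0471, 0.1723]
tcp_rot: [3.14, 0.004, -0.558]
force: [0.8, 0.4, 0.2]
opening: 0.0601
```

Request:
jog_arm(
  deltas=[0,0,0,0,0,0,0,0,0,0,0,0],
)

```text
time_s: 23.75
eef_pos: [0.5643, -0.0467, 0.1725]
tcp_rot: [3.141, 0.003, -0.568]
force: [1.7, 1.4, 0.3]
opening: 0.0602
```

```bash
python3 go.py .556 -.2895 .16 14.8
```

```text
t 23.8 pos [ 0.5643 -0.0467  0.1725] rpy [179.9   0.2 -32.5] open 0.0602 F [1.7 1.4 0.3]
delta [0.1236 0.2092 0.0123] rot [-5.000e-04  3.500e-03 -8.261e-01]
```

Request:
jog_arm(
  deltas=[0.015,0.026,0,0,0,-0.1,0.035,0.06,0.002,0,0,-0.24,0.056,0.095,0.004,0,0,-0.38,0.078,0.131,0.008,0,0,-0.52,0.098,0.166,0.01,0,0,-0.66,0.116,0.196,0.012,0,0,-0.78,0.1236,0.2092,0.012,0,0.003,-0.826,0.1236,0.2092,0.012,0,0.003,-0.826],
)

```text
time_s: 24.55
eef_pos: [0.5576, -0.2895, 0.1607]
tcp_rot: [-3.141, -0.001, 0.259]
force: [-0.1, 0.3, -0.2]
opening: 0.0599
```

Request:
jog_arm(
  deltas=[0,0,0,0,0,0,0,0,0,0,0,0,0,0,0,0,0,0],
)

```text
time_s: 24.85
eef_pos: [0.5588, -0.2859, 0.1624]
tcp_rot: [3.141, -0.003, 0.265]
force: [-0.1, 0.3, -0.1]
opening: 0.0602
```

```bash
python3 go.py .556 -.2895 .029 14.8; python3 - <<'E'
from meas import *
from workcell import r
i,d=r.capture('wrist');cv2.imwrite('pics/w10.png',i[:,:,::-1])
E
```

```text
t 24.9 pos [ 0.5588 -0.2859  0.1624] rpy [180.   -0.2  15.2] open 0.0602 F [-0.1  0.3 -0.1]
delta [-0.004   0.0026  0.1334] rot [ 0.0005 -0.0031  0.0066]
```

View pics/w10.png

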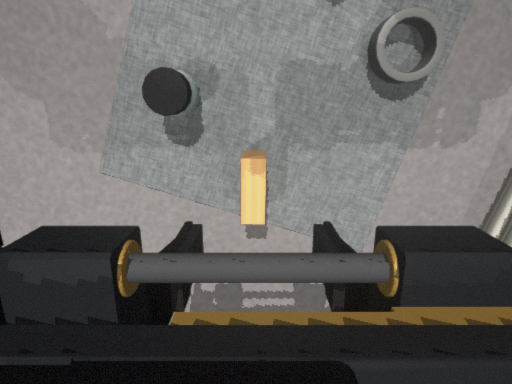

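The gate is square to the jaws, columns 241 to 266, so I'll descend and grip.

Request:
jog_arm(
  deltas=[-0.002,0.001,0.03,0,0,0.006,-0.004,0.0026,0.065,0,0,0.006,-0.004,0.0026,0.095,0,0,0.006,-0.004,0.0026,0.115,0,0,0.006,-0.004,0.0026,0.128,0,0,0.006,-0.004,0.0026,0.133,0,0,0.006,-0.004,0.0026,0.133,0,0,0.006,-0.004,0.0026,0.133,0,0,0.006],
)

```text
time_s: 25.7
eef_pos: [0.5562, -0.292, 0.0303]
tcp_rot: [3.139, -0.004, 0.256]
force: [-0.0, -0.6, 0.5]
opening: 0.0597
```

Request:
jog_arm(
  deltas=[0,0,0,0,0,0,0,0,0,0,0,0,0,0,0,0,0,0,0,0,0,0,0,0,0,0,0,0,0,0,0,0,0,0,0,0,0,0,0,0,0,0],
  hand=0.01,
)

```text
time_s: 26.4
eef_pos: [0.5553, -0.292, 0.0292]
tcp_rot: [3.141, -0.003, 0.256]
force: [-0.2, 0.5, 0.4]
opening: 0.0221
```

```bash
python3 go.py .556 -.2895 .029 14.8
```

```text
t 26.4 pos [ 0.5553 -0.292   0.0292] rpy [179.9  -0.2  14.7] open 0.0221 F [-0.2  0.5  0.4]
delta [ 0.0013 -0.0022  0.0002] rot [ 0.001  -0.0027 -0.0024]
```

Request:
jog_arm(
  deltas=[0,0,-0.015,0,0,0,0,0,-0.045,0,0,0,0,0,-0.085,0,0,0,0,0,-0.12,0,0,0,0,0,-0.138,0,0,0,0,0,-0.142,0,0,0,0,0,-0.142,0,0,0],
)

```text
time_s: 27.1
eef_pos: [0.5549, -0.292, 0.1719]
tcp_rot: [3.14, -0.003, 0.256]
force: [-0.6, -0.3, -0.2]
opening: 0.022
```

```bash
python3 go.py .4855 .173 .17 -4.2
```

```text
t 27.1 pos [ 0.5549 -0.292   0.1719] rpy [179.9  -0.2  14.7] open 0.022 F [-0.6 -0.3 -0.2]
delta [ 0.0506 -0.4674  0.0012] rot [ 0.0013 -0.0037  0.3293]
```

Request:
jog_arm(
  deltas=[0.002,-0.02,0,0,0,0.01,0.006,-0.055,0,0,0,0.04,0.01,-0.09,0,0,0,0.08,0.014,-0.13,0,0,0,0.12,0.018,-0.17,0,0,0,0.16,0.023,-0.21,0,0,0,0.2,0.027,-0.25,0,0,0,0.24,0.031,-0.29,0,0,0,0.28],
)

```text
time_s: 27.9
eef_pos: [0.5098, -0.0022, 0.1695]
tcp_rot: [3.142, 0.0, -0.026]
force: [0.3, -0.2, -1.1]
opening: 0.0217
```

Request:
jog_arm(
  deltas=[0,0,0,0,0,0,0,0,0,0,0,0],
)

```text
time_s: 28.1
eef_pos: [0.5104, -0.0028, 0.1698]
tcp_rot: [3.141, -0.0, -0.021]
force: [0.1, -1.2, 0.1]
opening: 0.0218
```

```bash
python3 go.py .4855 .173 .17 -4.2
```

```text
t 28.1 pos [ 0.5104 -0.0028  0.1698] rpy [180.   -0.   -1.2] open 0.0218 F [ 0.1 -1.2  0.1]
delta [-0.0286 -0.1753 -0.0003] rot [ 0.0004 -0.0004  0.0522]
```

Request:
jog_arm(
  deltas=[-0.004,-0.02,0,0,0,0.01,-0.009,-0.055,0,0,0,0.02,-0.015,-0.09,0,0,0,0.03,-0.02,-0.125,0,0,0,0.04,-0.025,-0.155,0,0,0,0.05,-0.0286,-0.175,0,0,0,0.052,-0.0286,-0.175,0,0,0,0.052,-0.0286,-0.175,0,0,0,0.052],
)

```text
time_s: 28.9
eef_pos: [0.4874, 0.1703, 0.17]
tcp_rot: [3.14, -0.002, -0.078]
force: [-0.2, -0.2, -1.1]
opening: 0.0219
```

Request:
jog_arm(
  deltas=[0,0,0,0,0,0,0,0,0,0,0,0],
)

```text
time_s: 29.1
eef_pos: [0.4875, 0.1702, 0.1705]
tcp_rot: [3.141, -0.002, -0.079]
force: [0.5, 0.3, -1.1]
opening: 0.0218
```

```bash
python3 go.py .4855 .173 .07 -4.2; python3 - <<'E'
from meas import *
from workcell import r
i,d=r.capture('wrist');cv2.imwrite('pics/w11.png',i[:,:,::-1])
E
```

```text
t 29.1 pos [0.4875 0.1702 0.1705] rpy [ 1.8e+02 -1.0e-01 -4.5e+00] open 0.0218 F [ 0.5  0.3 -1.1]
delta [-0.0025 -0.0027  0.1005] rot [ 0.0009 -0.0025 -0.0058]
```

View pics/w11.png

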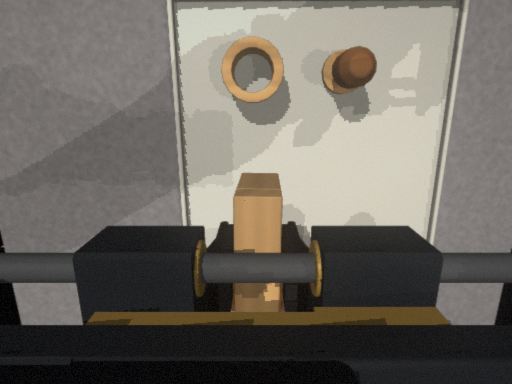

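Request:
jog_arm(
  deltas=[-0.001,-0.001,0.02,0,0,0,-0.002,-0.002,0.055,0,0,-0.004,-0.002,-0.0025,0.085,0,0,-0.005,-0.002,-0.0025,0.11,0,0,-0.005,-0.002,-0.0025,0.122,0,0,-0.005,-0.002,-0.0025,0.127,0,0,-0.005,-0.002,-0.0025,0.127,0,0,-0.005,-0.002,-0.0025,0.127,0,0,-0.005],
)

```text
time_s: 29.95
eef_pos: [0.4865, 0.1751, 0.0449]
tcp_rot: [-3.141, -0.005, -0.071]
force: [1.2, 0.9, -0.6]
opening: 0.0214
```

```bash
python3 go.py .4855 .173 .0315 -4.2
```

```text
t 29.9 pos [0.4865 0.1751 0.0449] rpy [-180.    -0.3   -4.1] open 0.0214 F [ 1.2  0.9 -0.6]
delta [-0.0009  0.0022  0.0134] rot [-0.0008 -0.0048  0.0021]
```

Request:
jog_arm(
  deltas=[0,0.001,0.005,0,-0.003,0,0,0.001,0.009,0,-0.003,0,0,0.001,0.0125,0,-0.003,0,0,0.001,0.0125,0,-0.003,0,0,0.001,0.0125,0,-0.003,0],
)

```text
time_s: 30.45
eef_pos: [0.4854, 0.1738, 0.0312]
tcp_rot: [3.142, 0.001, -0.071]
force: [-0.5, -0.6, -0.8]
opening: 0.022
```

```bash
python3 go.py .4855 .173 .0315 -4.2
```

```text
t 30.4 pos [0.4854 0.1738 0.0312] rpy [180.    0.   -4.1] open 0.022 F [-0.5 -0.6 -0.8]
delta [ 0.0002  0.0008 -0.0003] rot [0.0001 0.0005 0.0024]
```

Request:
jog_arm(
  deltas=[0,0,0,0,0,0,0,0,0,0,0,0,0,0,0,0,0,0,0,0,0,0,0,0,0,0,0,0,0,0],
  hand=0.045,
)

```text
time_s: 30.95
eef_pos: [0.4855, 0.1738, 0.0314]
tcp_rot: [-3.142, 0.0, -0.071]
force: [-0.3, 0.0, -0.8]
opening: 0.0439
```

Request:
jog_arm(
  deltas=[0,0,-0.01,0,0,0,0,0,-0.035,0,0,0,0,0,-0.075,0,0,0,0,0,-0.115,0,0,0,0,0,-0.145,0,0,0,0,0,-0.16,0,0,0,0,0,-0.16,0,0,0],
)

```text
time_s: 31.65
eef_pos: [0.487, 0.1746, 0.1944]
tcp_rot: [-3.14, -0.006, -0.071]
force: [-1.0, 0.2, -0.0]
opening: 0.045
```

Request:
jog_arm(
  deltas=[0,0.02,0,0,0,0,0,0.06,0,0,0,0,0,0.1,-0.01,0,0,0,0,0.15,-0.02,0,0,0,0,0.2,-0.03,0,0,0,0,0.25,-0.03,0,0,0,0,0.3,-0.03,0,0,0,0,0.35,-0.03,0,0,0],
)

```text
time_s: 32.45
eef_pos: [0.4597, -0.1752, 0.2206]
tcp_rot: [-3.141, 0.001, -0.071]
force: [1.4, -0.6, 0.5]
opening: 0.0453
```

Request:
jog_arm(
  deltas=[0.01,0.04,0,0,0,0,0.02,0.09,0,0,0,0,0.03,0.14,0,0,0,0,0.03,0.17,0,0,0,0,0.03,0.18,0,0,0,0,0.03,0.18,0,0,0,0,0.03,0.18,0,0,0,0],
)

```text
time_s: 33.15
eef_pos: [0.4782, -0.3529, 0.2207]
tcp_rot: [-3.14, 0.001, -0.069]
force: [0.1, 1.3, 1.2]
opening: 0.0451
```

```bash
python3 - <<'E'
from meas import *
from workcell import r
i,d=r.capture('top');np.savez('top1.npz',i=i,d=d);cv2.imwrite('pics/t12.png',cv2.resize(i[110:265,110:430,::-1],None,fx=2.5,fy=2.5))
i,d=r.capture('scene');np.savez('scene1.npz',i=i,d=d);cv2.imwrite('pics/s12.png',i[:,:,::-1])
th=np.radians(-4.1);X=np.array([np.cos(th),np.sin(th)]);Y=np.array([-np.sin(th),np.cos(th)])
for n in ['top','scene']:
    c=r.camera_info(n);d=np.load(n+'1.npz')['d'];P=pts(c,med(d));print(n)
    f=lambda nm,fn,*a: print(nm,fn(blob(P,*a)))
    q=blob(P,.48,.08,.05,.064,.1);print('roof',rect(q));q=q[q[:,2]>.087];print('ridge',rect(q),q[:,2].max())
    f('well',circ,.49,.27,.045,.03,.042);f('gate',rect,.485,.175,.05,.05,.064)
    f('tt',circ,.567,.074,.04,.086,.102);f('st',circ,.577,.264,.04,.053,.07)
    f('tape',circ,.65,-.14,.05,.02,.03);f('jar',circ,.464,-.2228,.04,.045,.06);f('car',rect,.5625,-.0729,.05,.01,.045)
E
```

```text
top
roof ((0.4797, 0.0805), (48.1, 58.0), 86.4, 645)
ridge ((0.4803, 0.0805), (20.4, 47.2), 0.1, 221) 0.09231067353758893
well ((0.4906, 0.2708), 27.7, array([0.4903, 0.27  ]), np.float64(0.0385))
gate ((0.4862, 0.177), (58.7, 22.0), 85.9, 284)
tt ((0.5665, 0.0753), 15.1, array([0.5656, 0.0747]), np.float64(0.0925))
st ((0.5765, 0.2651), 15.9, array([0.5757, 0.2636]), np.float64(0.0601))
tape ((0.654, -0.135), 30.2, array([ 0.6543, -0.1343]), np.float64(0.0251))
jar ((0.4636, -0.2257), 19.4, array([ 0.4637, -0.2251]), np.float64(0.0496))
car ((0.5658, -0.0734), (31.6, 61.7), 44.9, 368)
scene
roof ((0.4812, 0.0787), (50.4, 57.2), 85.3, 479)
ridge ((0.481, 0.0793), (49.4, 18.4), 84.4, 142) 0.09293954848888418
well ((0.491, 0.2697), 27.9, array([0.4927, 0.2662]), np.float64(0.038))
gate ((0.4862, 0.1756), (61.5, 22.4), 85.5, 181)
tt ((0.5671, 0.0712), 14.5, array([0.5689, 0.0682]), np.float64(0.0928))
st ((0.5771, 0.2619), 14.2, array([0.5784, 0.2581]), np.float64(0.06))
tape ((0.6539, -0.1363), 30.4, array([ 0.655 , -0.1379]), np.float64(0.0252))
jar ((0.4655, -0.2275), 19.7, array([ 0.4667, -0.2292]), np.float64(0.0499))
car ((0.5659, -0.0758), (31.6, 62.2), 45.7, 397)
```

View pics/t12.png

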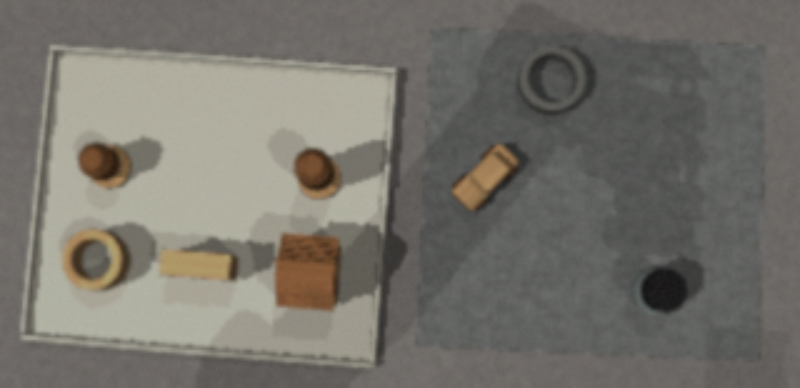

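View pics/s12.png

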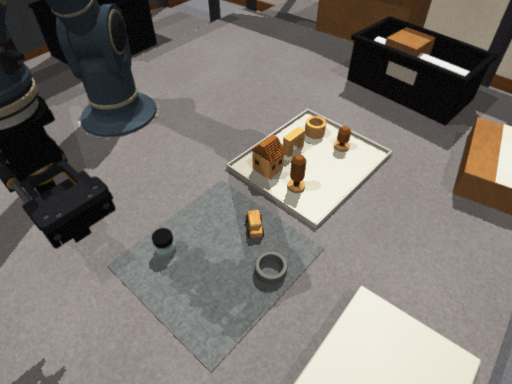

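Both views show everything upright and in place: in the scene view the roof is on the house at (268,155), the gate at (294,140), and the trees at (297,172) and (343,138). I'm handing the job in.

```bash
python3 -c "
from workcell import r
print(r.get_obs()['time_s'],r.finish_job())"
```

```text
the job is handed in; nothing more can be done
33.25 None
```

The village is set up and handed in at 33 s. I placed the tall tree, roof, short tree and gate one after another, and each went in on the first try.

My last checks compared the top and scene cameras:

| Item | Result | Limit |
|---|---|---|
| Roof | About 1 mm off the house's centre, square to within about 1°, ridge left to right | 10 mm, 0.2 rad |
| Tall tree | About 87 mm behind the house, within about 2 mm sideways | 72–102 mm, 14 mm |
| Short tree | About 86 mm behind the well, within about 1 mm sideways | 72–102 mm, 14 mm |
| Gate | About 1.5 mm off the midpoint, on the house–well line, square to within about 1° | under 111 mm from each, 18 mm, 0.2 rad |

- **Left in place:** the well, tape roll, jar and car measured within 0.5 mm of where they started. The house is under the roof now; the roof's position fits it not having moved.
- **Upright and clear:** everything looked upright in both views, and the gripper was well away from the tray and about 22 cm up.
- **Disagreement:** the two cameras differ by 1–4 mm in y, most on the trees. I used averages, and all limits hold with either camera.

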